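# Lift a damaged handset off the test stand with a flat lifter

## Task

The returned handset lying across the test stand has a damaged battery and must not be touched with the fingers. Take the flat lifter by its upright handle, slide its blade through the open slot until it is under the middle of the handset, raise the handset off the stand to at least 10 cm above where it lay, and finish while still holding it up there on the blade, level and still. Keep it level all the way, and leave the scanner, the folding phone and the small tray where they are.

Things in the scene. Friction and masses are not known exactly. Their poses are not given: they have to be found in the camera images.
- lifter: Flat lifter, loose on the bench, 0.16 kg: aluminium blade 70 mm wide, 4 mm thick, and an upright grey bar handle (24 mm along x, 18 mm along y, top at z = 96 mm). Origin: underside, right below the handle's axis. z up, x from handle to blade tip: the blade runs from x = -10 to +115 mm, centred on y = 0. Grip the upper handle firmly (90 N is fine) across its 18 mm.
- stand: Grey test stand, fixed, 100 mm deep (x), 190 mm wide (y). Origin: middle of its front lower edge, on the bench; z up, x from front to back. Base plate 6 mm thick; two ledges, y = 55 to 95 and -95 to -55 mm, tops at z = 40 mm. The 110 mm wide slot between them is open at front and back. At each ledge's back end a stop 10 mm high, its face at x = 95 mm.
- handset: Damaged handset: loose dark slab, screen up, 76 mm (x) by 160 mm (y) by 10 mm thick, 0.15 to 0.30 kg. Origin: centre of its underside; z up. Its two ends rest on the stand's ledges, bridging the slot, middle about 48 mm behind the stand's front edge, long side about along the stand's y, underside 40 mm above the bench.
- scanner: Bystander: white hand-held scanner, lying loose, 64 by 155 by 36 mm. Origin: about its middle, underside.
- flip_phone: Bystander: folded grey phone, loose, 50 by 98 by 19 mm. Origin: centre of its underside.
- tray: Bystander: small empty yellow tray, loose, 80 by 100 by 45 mm. Origin: centre of its underside.
Not all that is in view belongs to the job. Leave any blue or orange look-alike of the stand alone.

How it is judged:
By the outcome, as a careful person would: the job done as asked, in the order asked, and still so for the second after the job is handed in, while the arm keeps its last pose, push and grip.
It also fails if it takes over 43 s, if anything falls off the work surface, if the arm or the gripper's body presses on something with over 40 N, if the wrist force passes 120 N, or if a joint passes its speed limit or range.

## Robot

A 7-joint arm with a two-finger parallel gripper is mounted at the origin on the work surface. World frame = base frame: x ahead of the robot, y to its left, z up, the work surface at z = 0. Lengths are in m, angles in rad, forces in N, time in s.
With the tool pointing down it reaches from about 0.425 to 0.925 m from the base axis. Payload 6.8 kg.
Tool frame: the origin (TCP) lies between the finger pads; the fingertips stand 22 mm ahead of it and the grasp point (between the pads) lies 3 mm ahead of it; z points along the fingers, y is the line along which they close (so a half turn about z gives the same grasp; the last joint's range is limited). The gripper opens to 85 mm and grips with 20 to 120 N. Pads are 22 mm wide; open, the fingers measure 114 mm over their backs; the gripper's body (76 mm by 85 mm) begins 54 mm behind the grasp point. The pads swing forward as they close: fully open they stand 13 mm farther back than shut.
Start: joints at [-1.413, 0.477, 0.022, 1.555, -0.011, 1.109, -0.083], TCP at [0.177, 0.651, 0.253] pointing down, gripper open.
Joint ranges: [-2.96, 2.96], [-0.34, 2.1], [-1.41, 1.46], [0.24, 2.44], [-1.37, 4.51], [0.17, 1.92], [-2.96, 2.96]. Speed limits (rad/s): [2.39, 2.39, 3.14, 3.14, 3.14, 3.14, 3.14].

## Interface

Orientations are given as a unit quaternion [w, x, y, z].
In Python, from station import bot gives the robot as it stands.
- The arm moves only by the tool servo_tool, never from a script. Its argument "motion" is a list that holds one entry, the list of rows, each a list of 5 numbers: the opening, from 0 (shut) to 1 (fully open), then the shift along the world's x, y, z each as a share of 0.04 m, from -1 to 1, then the turn about the world's z as a share of 0.12 rad, from -1 to 1. A call has 1 to 20 rows; each row shifts and turns the commanded pose from where the row before left it; what a row does not reach is not made up. A row lasts 1/10 s, in which the tool goes at most 50 mm and 8.59 degrees, less where a joint would pass 70% of its speed; a pose out of reach is approached as far as the arm can. A call with a number of a shift or a turn outside -1 to 1 is refused whole. A call with a gripper value outside its range is refused whole. The fingers move at their own pace and stop on an object; "newtons" is the grip in N (left out, the last holds). Time passes only in rows, so rows that do not move let the fingers close. It gives the time, the measured TCP pose, the force, the opening and the grip force at its end, in the units of the state.
- bot.get_obs(): the state, without advancing time (a new reading comes with each control period).
- bot.read_camera(name): name is "scene" or "top"; returns (picture, depth): 400x640x3 uint8, red, green, blue; 400x640 float32, m along the optical axis (not along the pixel's ray), 0 where there is no reading.
- bot.get_calibration(name): a dict with "fovy" (degrees; the focal length in pixels is half the picture's height over the tangent of half this angle, whatever the lens; pixels are square), "cx", "cy" (the principal point, pixels), "view" (4x4, takes a point from world to camera coordinates). Camera axes: x right, y down, z forward; pixel columns grow to the right and rows downward; lengths in m; the calibration is good to about 2 mm. A picture is of the moment at which its call begins. get_calibration takes no time and is no camera call.
- bot.hand_in(): hands the job in; it is judged then, once.
The state is a dict: "t": time; "q": joint angles; "joint_vel": joint speeds; "joint_torque": joint torques, N m; "eef_pos": TCP position; "tool_rot": TCP orientation; "contact_force": force on the tool from outside, world axes, zero at the start; "torque": the same for the moment, N m; "gripper_width": opening from 0.0 (shut) to 1.0 (fully open); "grasp_force": force on a finger pad.
Only numpy, scipy, OpenCV 4.12 (cv2) and the standard library are available. Lean on these libraries where they do the work, as an engineer would, in place of code of your own. Each camera call takes 0.05 s, during which the arm holds its last target. There are 200 camera calls.

## Working session

There is one attempt and no reset: what is moved stays moved. The work goes in short steps, Python scripts to look and compute and a tool call to move; the robot and the scene stay as the last step left them, time stands still between calls to the robot, and variables do not carry over. Pictures are saved under pics/ and viewed, at most 10 in all, crops included, and the job is handed in when it is done.

Besides the shell and the picture viewer there is one more tool, called after "Request:" by a JSON object that holds its "fn" and its "kwargs", one argument or row to a line. servo_tool: Moves the arm, as the interface text tells. Shift numbers are shares of 0.04 m and turn numbers shares of 0.12 rad, none past 1 either way. Its arguments: {"type":"object","properties":{"motion":{"type":"array"},"newtons":{"type":"number"}},"required":["motion"]}

```bash
mkdir -p pics; ls; cat > h.py <<'E'
import numpy as np, cv2
from station import bot
def cal(n):
    c=bot.get_calibration(n); f=200/np.tan(np.radians(c["fovy"])/2)
    return f,c["cx"],c["cy"],np.array(c["view"])
def world(n,d):
    f,cx,cy,V=cal(n); v,u=np.mgrid[:400,:640]
    P=np.stack([(u-cx)/f*d,(v-cy)/f*d,d],-1)
    return (P-V[:3,3])@V[:3,:3]
def ray(n,u,v,z):
    f,cx,cy,V=cal(n); R=V[:3,:3]; o=-R.T@V[:3,3]
    r=R.T@np.array([(u-cx)/f,(v-cy)/f,1]); return o+r*(z-o[2])/r[2]
E
python3 - <<'E'
from h import *
for n in("scene","top"):
    p,d=bot.read_camera(n); np.savez("pics/%s1.npz"%n,p=p,d=d); cv2.imwrite("pics/%s1.png"%n,p[:,:,::-1])
    c=bot.get_calibration(n);print(n,c, (d==0).mean())
print(bot.get_obs())
E
```

```text
pics
scene {'fovy': 56.19308620255927, 'cx': 325.4099427170553, 'cy': 195.14001216183186, 'view': array([[-0.8162146 ,  0.57760275, -0.01299163,  0.42048184],
       [ 0.36646159,  0.50020339, -0.78453966, -0.13115499],
       [-0.44665381, -0.64511366, -0.61994253,  1.57447697],
       [ 0.        ,  0.        ,  0.        ,  1.        ]])} 0.0041796875
top {'fovy': 53.959427566653204, 'cx': 315.8476419824021, 'cy': 201.47409912503988, 'view': array([[ 0.02263066, -0.99960648, -0.01657519, -0.0109544 ],
       [-0.99129172, -0.02028493, -0.13011241,  0.50881848],
       [ 0.12972499,  0.01937538, -0.99136069,  1.30565187],
       [ 0.        ,  0.        ,  0.        ,  1.        ]])} 0.0038671875
{'t': 0.1, 'q': array([-1.41312996,  0.47770645,  0.02233033,  1.55634614, -0.011481  ,
        1.10932723, -0.08307342]), 'joint_vel': array([ 0.0007168 ,  0.00024295,  0.00012018, -0.00329682,  0.00115124,
        0.00172326, -0.0008609 ]), 'joint_torque': array([ 3.93140726e-03, -5.97759998e+01,  1.61353525e+00, -2.81953561e+01,
        1.28345360e-02,  5.00211288e-03,  1.88612944e-05]), 'eef_pos': array([0.17716199, 0.65081417, 0.25243278]), 'tool_rot': array([-4.42627372e-05,  1.32459651e-01,  9.91188051e-01, -8.28350305e-04]), 'contact_force': array([-0.00418191, -0.88887476,  0.36800728]), 'torque': array([-0.032239  , -0.0431699 , -0.03370408]), 'grasp_force': 0.0, 'gripper_width': 0.9991020051341224}
```

View pics/scene1.png

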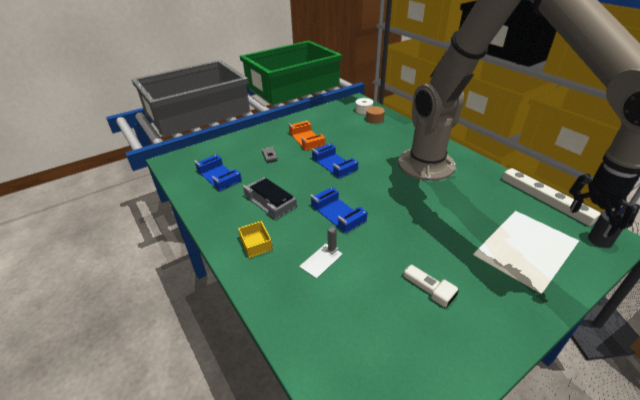

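View pics/top1.png

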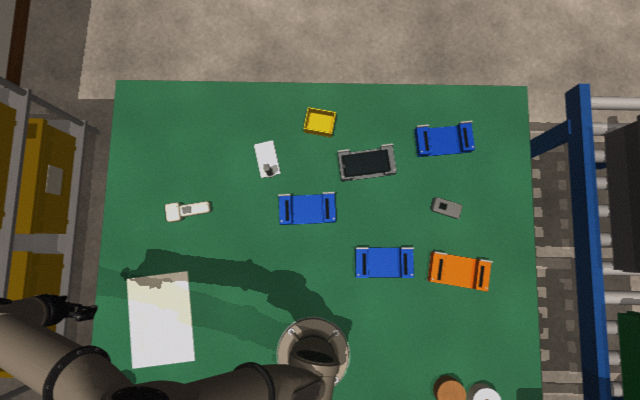

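Scene view: the lifter is at (325,255), the grey stand with dark handset at (270,195), the tray at (255,238), the scanner at (432,285) and the flip phone at (270,155). Top view: the lifter is at (267,160), the stand and handset at (367,162), the tray at (320,122), the scanner at (188,210) and the flip phone at (447,208).
Stand candidates in the top view are grey (367,162), blue (307,208), (385,262), (445,140) and orange (460,271). Only the grey one carries the dark handset, so it fits. I'll confirm that in an enlarged crop.

```bash
python3 - <<'E'
from h import *
a=np.load("pics/top1.npz");b=np.load("pics/scene1.npz")
A=cv2.resize(a["p"][105:205,240:410],None,fx=4.4,fy=4.4,interpolation=2)[:300*2]
B=cv2.resize(b["p"][160:285,230:365],None,fx=4.4,fy=4.4,interpolation=2)
cv2.imwrite("pics/cropA.png",A[:,:,::-1]);cv2.imwrite("pics/cropB.png",B[:,:,::-1])
for n,z in(("top",a),("scene",b)):
    W=world(n,z["d"])
    pts=dict(top=[(367,162),(345,165),(390,160),(265,150),(269,168),(320,200),(450,300)],scene=[(270,190),(332,235),(318,262),(400,300)])[n]
    for u,v in pts: print(n,u,v,W[v,u].round(4))
E
```

```text
top 367 162 [ 0.6465 -0.1716  0.0468]
top 345 165 [ 0.6334 -0.0965  0.0522]
top 390 160 [ 0.6557 -0.2504  0.0434]
top 265 150 [0.6922 0.1846 0.0085]
top 269 168 [0.6122 0.1578 0.0795]
top 320 200 [ 0.5185 -0.0137  0.0018]
top 450 300 [ 1.885e-01 -4.579e-01  4.000e-04]
scene 270 190 [ 0.643  -0.1676  0.0502]
scene 332 235 [0.6178 0.1813 0.0837]
scene 318 262 [0.6741 0.1853 0.0039]
scene 400 300 [5.663e-01 4.317e-01 5.000e-04]
```

View pics/cropA.png

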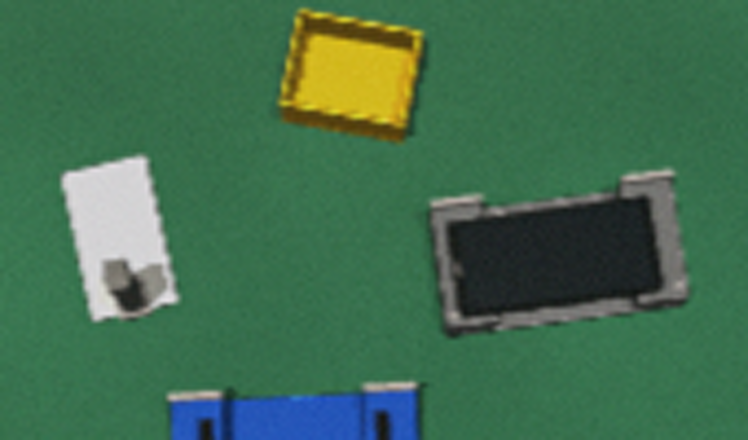

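View pics/cropB.png

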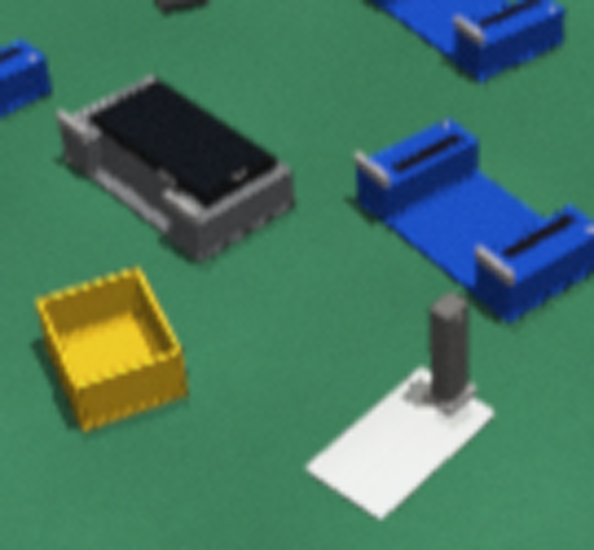

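The crops confirm the grey stand: its light stops are on the far (+x) side, so the open front faces the robot. The lifter blade also points about +x. Now I'll measure from both views.

```bash
cat > m.py <<'E'
from h import *
def rect(n,mask,z):
    c=max(cv2.findContours(mask.astype(np.uint8),0,2)[0],key=cv2.contourArea)[:,0]
    P=np.array([ray(n,u,v,z)[:2] for u,v in c])
    r=cv2.minAreaRect((P*1000).astype(np.float32)); b=cv2.boxPoints(r)
    e=b[1]-b[0],b[2]-b[1]; s=e[0] if np.hypot(*e[0])<np.hypot(*e[1]) else e[1]
    l=e[1] if s is e[0] else e[0]
    ang=lambda k:(np.degrees(np.arctan2(k[1],k[0]))+90)%180-90
    print(n,z,"cen",np.round(r[0],1),"size",np.round(sorted(r[1]),1),"yaw short",ang(s).round(1),"long",ang(l).round(1))
    return c.mean(0),r
def tri(a,b):
    M=[]
    for n,(u,v) in(("scene",a),("top",b)):
        f,cx,cy,V=cal(n); M+=[(u-cx)/f*V[2]-V[0],(v-cy)/f*V[2]-V[1]]
    M=np.array(M); return np.linalg.lstsq(M[:,:3],-M[:,3],rcond=None)[0]
E
python3 - <<'E'
from m import *
win=dict(scene=dict(l=(295,225,350,280),h=(235,165,305,215)),top=dict(l=(245,135,290,185),h=(330,140,402,186)))
cent={}
for n in("scene","top"):
    z=np.load("pics/%s1.npz"%n);p=z["p"].astype(int);d=z["d"];W=world(n,d);hsv=cv2.cvtColor(z["p"],cv2.COLOR_RGB2HSV)
    v,u=np.mgrid[:400,:640]
    I=lambda k:(u>=win[n][k][0])&(u<win[n][k][2])&(v>=win[n][k][1])&(v<win[n][k][3])
    bl=I("l")&(p.min(2)>170); print("blade");rect(n,bl,.004)
    ha=I("l")&(hsv[...,1]<60)&(W[...,2]>.03)&(W[...,2]<.12); P=W[ha];print("handle n",ha.sum(),"zmax",P[:,2].max().round(4),"xy",np.median(P,0).round(4))
    top=ha&(W[...,2]>.085);P=W[top]
    if top.any(): print(" top px",u[top].mean(),v[top].mean(),top.sum(),"mean",P.mean(0).round(4),"ray",ray(n,u[top].mean(),v[top].mean(),.096).round(4))
    dk=I("h")&(p.max(2)<60)&(W[...,2]>.03); print("handset");cent[n],_=rect(n,dk,.05); print(" px area",dk.sum(),"z med",np.median(W[dk][:,2]).round(4))
    st=I("h")&(W[...,2]>.025)&(W[...,2]<.07); print("stand top");rect(n,st,.042)
    cv2.imwrite("pics/mask_%s.png"%n,(bl*80+ha*140+dk*250+(st&~dk)*120).astype(np.uint8))
print("tri handset",tri(cent["scene"],cent["top"]).round(4))
m1=cv2.imread("pics/mask_scene.png",0)[150:290,225:360];m2=cv2.imread("pics/mask_top.png",0)[120:200,240:410]
cv2.imwrite("pics/masks.png",np.hstack([cv2.resize(m1,None,fx=3,fy=3),cv2.resize(m2,(390,420))]))
E
```

```text
blade
scene 0.004 cen [661.2 182.3] size [ 70.8 124.5] yaw short -75.6 long 14.4
handle n 149 zmax 0.0998 xy [0.6171 0.1765 0.0698]
 top px 331.7173913043478 230.3695652173913 46 mean [0.6128 0.1731 0.0939] ray [0.6141 0.1749 0.096 ]
handset
scene 0.05 cen [ 649.3 -157.2] size [ 85.1 161.6] yaw short 9.3 long -80.7
 px area 599 z med 0.0491
stand top
scene 0.042 cen [ 654.2 -160.5] size [108.4 211.2] yaw short 8.7 long -81.3
blade
top 0.004 cen [662.3 179.4] size [ 67.8 122.7] yaw short -75.6 long 14.4
handle n 70 zmax 0.1028 xy [0.6075 0.1636 0.0914]
 top px 265.8863636363636 167.4090909090909 44 mean [0.6109 0.1661 0.0938] ray [0.6104 0.1657 0.096 ]
handset
top 0.05 cen [ 640.2 -167. ] size [ 81.3 158.2] yaw short 8.8 long -81.2
 px area 1026 z med 0.0495
stand top
top 0.042 cen [ 649.5 -170.5] size [105.2 192.2] yaw short 8.7 long -81.3
tri handset [ 0.6379 -0.1677  0.036 ]
```

View pics/masks.png

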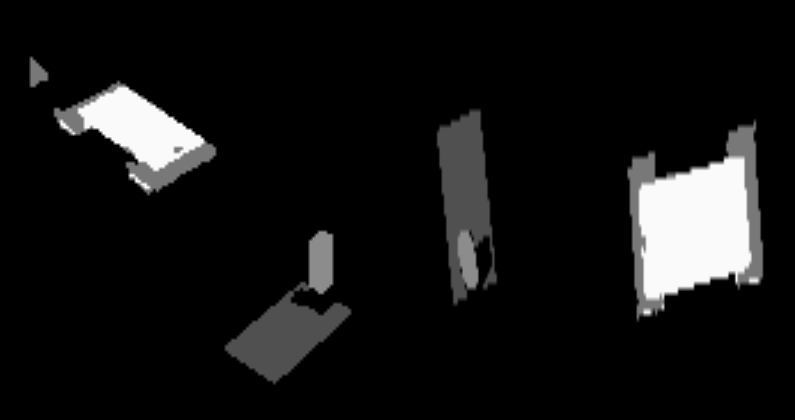

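The masks fit well. Dark slivers off the ledges contaminate the scene-view handset outline, so I'll clean that with an opening and re-measure.

```bash
python3 - <<'E'
from m import *
win=dict(scene=(235,165,305,215),top=(330,140,402,186))
c={}
for n in win:
    z=np.load("pics/%s1.npz"%n);p=z["p"].astype(int);W=world(n,z["d"]);a,b,e,f=win[n]
    v,u=np.mgrid[:400,:640];I=(u>=a)&(u<e)&(v>=b)&(v<f)
    dk=(I&(p.max(2)<60)&(W[...,2]>.043)).astype(np.uint8)
    dk=cv2.morphologyEx(dk,cv2.MORPH_OPEN,np.ones((7,7),np.uint8)); _,r=rect(n,dk,.05)
    f0,cx,cy,V=cal(n); q=V[:3,:3]@[r[0][0]/1000,r[0][1]/1000,.05]+V[:3,3]; c[n]=(q[0]/q[2]*f0+cx,q[1]/q[2]*f0+cy)
    # stand ledge points in stand-aligned frame about (0.645,-0.168), yaw 8.75 deg
    t=np.radians(8.75);R=np.array([[np.cos(t),np.sin(t)],[-np.sin(t),np.cos(t)]])
    for lo,hi,nm in((.034,.046,"ledge"),(.034,.056,"all>34"),(.003,.010,"base")):
        L=I&(W[...,2]>lo)&(W[...,2]<hi)&(dk==0)&(cv2.cvtColor(z["p"],cv2.COLOR_RGB2HSV)[...,1]<60)
        Q=(W[L][:,:2]-[.645,-.168])@R.T
        if len(Q): print(" ",nm,len(Q),"x",np.percentile(Q[:,0],[1,5,95,99]).round(3),"y",np.percentile(Q[:,1],[1,5,95,99]).round(3))
print("tri",tri(c["scene"],c["top"]).round(4))
E
```

```text
scene 0.05 cen [ 645.6 -158.4] size [ 77.5 160.4] yaw short 9.3 long -80.7
  ledge 202 x [-0.044 -0.037  0.054  0.055] y [-0.095 -0.092  0.096  0.097]
  all>34 282 x [-0.043 -0.035  0.054  0.056] y [-0.094 -0.091  0.095  0.097]
  base 175 x [-0.027 -0.004  0.053  0.054] y [-0.088 -0.058  0.094  0.096]
top 0.05 cen [ 643.1 -169.5] size [ 75.5 151. ] yaw short 9.4 long -80.6
  ledge 356 x [-0.045 -0.044  0.049  0.051] y [-0.097 -0.095  0.09   0.092]
  all>34 559 x [-0.045 -0.042  0.051  0.054] y [-0.097 -0.094  0.088  0.091]
  base 120 x [-0.045 -0.045  0.053  0.054] y [-0.067 -0.055  0.047  0.062]
tri [ 0.643  -0.1691  0.0426]
```

Handle is at about (0.611, 0.167), yaw 14.4°. The stand's yaw is 8.8°, with its centre near (0.645, -0.168). The handset's middle is near (0.643, -0.165). I'm starting the approach above the handle.

Request:
{"fn": "servo_tool", "kwargs": {
  "motion": [
    [[1,0.6,-0.67,0,0.29],[1,0.6,-0.67,0,0.29],[1,0.6,-0.67,0,0.29],[1,0.6,-0.67,0,0.29],[1,0.6,-0.67,0,0.29],[1,0.6,-0.67,0,0.29],[1,0.6,-0.67,0,0.29],[1,0.6,-0.67,0,0.29],[1,0.6,-0.67,0,0.29]]
  ],
  "newtons": 90
}}

```text
t: 1.0
eef_pos: [0.394, 0.4087, 0.253]
tool_rot: [-0.0, -0.024, 1.0, -0.0]
contact_force: [-0.1, 0.4, 0.1]
gripper_width: 1.002
grasp_force: 0.0
```

Request:
{"fn": "servo_tool", "kwargs": {
  "motion": [
    [[1,0.6,-0.67,0,0.19],[1,0.6,-0.67,0,0.19],[1,0.6,-0.67,0,0.19],[1,0.6,-0.67,0,0.19],[1,0.6,-0.67,0,0.19],[1,0.6,-0.67,0,0.19],[1,0.6,-0.67,0,0.19],[1,0.6,-0.67,0,0.19],[1,0.6,-0.67,0,0.19],[1,0,0,0,0],[1,0,0,0,0]]
  ]
}}

```text
t: 2.1
eef_pos: [0.6094, 0.168, 0.2527]
tool_rot: [-0.001, -0.125, 0.992, -0.0]
contact_force: [0.1, 0.6, 0.1]
gripper_width: 0.997
grasp_force: 0.0
```

```bash
python3 -c "
from h import *
o=bot.get_obs();print(o['q'].round(3),o['eef_pos'].round(4),np.degrees(-2*np.arctan2(o['tool_rot'][1],o['tool_rot'][2])))"
```

```text
[-0.48   0.408  0.15   1.672 -0.068  1.067  1.512] [0.6094 0.168  0.2527] 14.339320869574095
```

Request:
{"fn": "servo_tool", "kwargs": {
  "motion": [
    [[1,0.04,-0.02,-0.5,0],[1,0,0,-0.5,0],[1,0,0,-0.5,0],[1,0,0,-0.5,0],[1,0,0,-0.5,0],[1,0,0,-0.5,0],[1,0,0,-0.5,0],[1,0,0,-0.5,0],[1,0,0,-0.28,0],[1,0,0,0,0],[1,0,0,0,0]]
  ]
}}

```text
t: 3.2
eef_pos: [0.6109, 0.1689, 0.0826]
tool_rot: [0.0, -0.126, 0.992, 0.0]
contact_force: [-0.1, 1.0, 1.0]
gripper_width: 1.002
grasp_force: 0.0
```

```bash
python3 - <<'E'
from h import *
out=[]
for n,(a,b,e,f) in(("scene",(270,190,370,290)),("top",(220,110,320,210))):
    p,d=bot.read_camera(n); out.append(cv2.resize(p[b:f,a:e],(390,390),interpolation=2))
cv2.imwrite("pics/pre.png",np.hstack(out)[:,:,::-1])
E
```

```text
(no output)
```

View pics/pre.png

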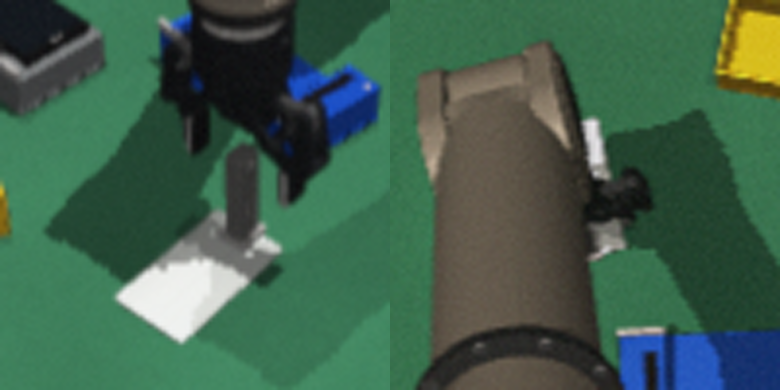

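The handle at (240,195) in the left half sits between the open fingers. Closing now.

Request:
{"fn": "servo_tool", "kwargs": {
  "motion": [
    [[0.1,0,0,0,0],[0,0,0,0,0],[0,0,0,0,0],[0,0,0,0,0],[0,0,0,0,0],[0,0,0,0,0],[0,0,0,0,0],[0,0,0,0,0],[0,0,0,0,0],[0,0,0,0,0]]
  ],
  "newtons": 90
}}

```text
t: 4.3
eef_pos: [0.6109, 0.168, 0.0822]
tool_rot: [0.0, -0.126, 0.992, -0.0]
contact_force: [-0.8, -0.3, 1.6]
gripper_width: 0.199
grasp_force: 87.6
```

Request:
{"fn": "servo_tool", "kwargs": {
  "motion": [
    [[0,0,0,0.3,0],[0,0,0,0.5,0],[0,0,0,0.5,0],[0,0,0,0.5,0],[0,0,0,0.5,0],[0,0,0,0.2,0],[0,-0.4,-0.6,0,0],[0,-0.4,-0.9,0,-0.1],[0,-0.4,-0.9,0,-0.1],[0,-0.4,-0.9,0,-0.1],[0,-0.4,-0.9,0,-0.1],[0,-0.4,-0.9,0,-0.1],[0,-0.4,-0.9,0,-0.1],[0,-0.4,-0.9,0,-0.1],[0,-0.4,-0.9,0,-0.1],[0,-0.3,-0.9,0,0],[0,0,-0.4,0,0],[0,0,0,0,0],[0,0,0,0,0]]
  ]
}}

```text
t: 6.2
eef_pos: [0.4548, -0.1955, 0.1819]
tool_rot: [-0.0, -0.078, 0.997, 0.0]
contact_force: [1.3, 0.8, -2.2]
gripper_width: 0.196
grasp_force: 87.9
```

```bash
python3 - <<'E'
from h import *
o=bot.get_obs();print(o['q'].round(3),o['eef_pos'].round(4),np.degrees(-2*np.arctan2(o['tool_rot'][1],o['tool_rot'][2])),o['torque'])
for n in("scene","top"):
    p,d=bot.read_camera(n); np.savez("pics/%s2.npz"%n,p=p,d=d)
    W=world(n,d); c=(p.min(2)>130)&(W[...,2]>.06)&(W[...,2]<.15)&(np.hypot(W[...,0]-o['eef_pos'][0]-.06,W[...,1]-o['eef_pos'][1])<.1)
    P=W[c];print(n,c.sum())
    if len(P)>20:
        A=np.c_[P-P.mean(0)];k=np.linalg.lstsq(np.c_[A[:,:2],np.ones(len(A))],P[:,2],rcond=None)[0];print("slopes deg",np.degrees(k[:2]).round(2),"cen",P.mean(0).round(4))
    cv2.imwrite("pics/%s2.png"%n,p[:,:,::-1])
s=cv2.imread("pics/scene2.png")[110:260,200:420];t=cv2.imread("pics/top2.png")[120:270,240:460]
cv2.imwrite("pics/two.png",np.vstack([cv2.resize(s,None,fx=2,fy=2),cv2.resize(t,None,fx=2,fy=2)]))
E
```

```text
[ 0.038  0.275  0.285  2.064 -0.106  0.816  2.113] [ 0.4548 -0.1955  0.1819] 8.953215191745631 [-0.00288313  0.04158094  0.02308181]
scene 267
slopes deg [0.1 0.2] cen [ 0.5196 -0.1792  0.1029]
top 388
slopes deg [ 0.08 -0.05] cen [ 0.5317 -0.1748  0.1031]
```

View pics/two.png

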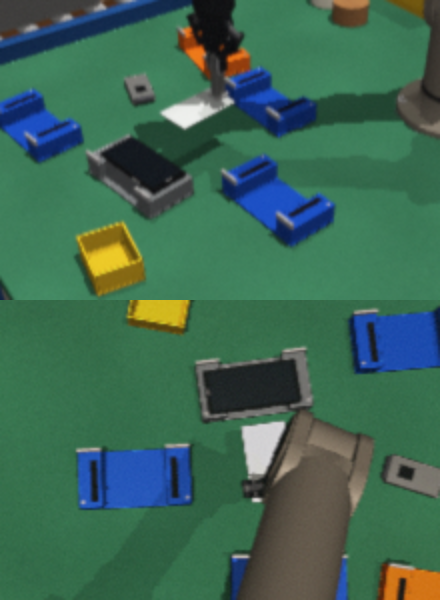

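Blade is level (under 0.2°) in front of the slot and heading along it, at (262,440) in the lower half. Lowering to slot height.

Request:
{"fn": "servo_tool", "kwargs": {
  "motion": [
    [[0,0,-0.02,-0.4,0],[0,0,0,-0.4,0],[0,0,0,-0.4,0],[0,0,0,-0.4,0],[0,0,0,-0.4,0],[0,0,0,0,0],[0,0,0,0,0],[0,0,0,0,0]]
  ]
}}

```text
t: 7.1
eef_pos: [0.4556, -0.1964, 0.1029]
tool_rot: [0.001, -0.079, 0.997, -0.0]
contact_force: [0.2, -0.2, -2.0]
gripper_width: 0.198
grasp_force: 88.1
```

```bash
python3 - <<'E'
from m import *
o=bot.get_obs();e=o['eef_pos'];print(e.round(4))
p,d=bot.read_camera("top");W=world("top",d)
v,u=np.mgrid[:400,:640]
c=(p.min(2)>130)&(W[...,2]>.01)&(W[...,2]<.04)&(np.hypot(W[...,0]-e[0]-.06,W[...,1]-e[1])<.09)
print(c.sum(),W[c].mean(0).round(4));rect("top",c,.023)
t=np.radians(8.9);R=np.array([[np.cos(t),np.sin(t)],[-np.sin(t),np.cos(t)]])
Q=(W[c][:,:2]-[.645,-.168])@R.T;print("blade x',y'",np.percentile(Q,[1,50,99],axis=0).round(4))
I=(u>330)&(u<402)&(v>140)&(v<190)
dk=(I&(p.max(2)<60)&(W[...,2]>.043)).astype(np.uint8);rect("top",cv2.morphologyEx(dk,2,np.ones((3,3),np.uint8)),.05)
g=I&(W[...,2]>.034)&(W[...,2]<.056);Q=(W[g][:,:2]-[.645,-.168])@R.T;print("stand",np.percentile(Q,[.5,99.5],axis=0).round(4))
E
```

```text
[ 0.4556 -0.1964  0.1029]
338 [ 0.5328 -0.1759  0.0242]
top 0.023 cen [ 529.  -184.7] size [67.7 81.8] yaw short -81.5 long 8.5
blade x',y' [[-0.1982 -0.0303]
 [-0.1079  0.012 ]
 [-0.077   0.035 ]]
top 0.05 cen [ 642.9 -166.5] size [ 76.1 158.1] yaw short 8.9 long -81.1
stand [[-0.0445 -0.0968]
 [ 0.0544  0.0911]]
```

Request:
{"fn": "servo_tool", "kwargs": {
  "motion": [
    [[0,0.2,0.03,0,0],[0,0.25,0.04,0,0],[0,0.25,0.04,0,0],[0,0.25,0.04,0,0],[0,0.25,0.04,0,0],[0,0.25,0.04,0,0],[0,0.25,0.04,0,0],[0,0.25,0.04,0,0],[0,0.25,0.04,0,0],[0,0.25,0.04,0,0],[0,0.25,0.04,0,0],[0,0.25,0.04,0,0],[0,0.25,0.04,0,0],[0,0.1,0.01,0,0],[0,0,0,0,0],[0,0,0,0,0],[0,0,0,0,0]]
  ]
}}

```text
t: 8.85
eef_pos: [0.5863, -0.1761, 0.102]
tool_rot: [-0.0, -0.078, 0.997, 0.0]
contact_force: [-0.6, 0.1, -2.3]
gripper_width: 0.202
grasp_force: 88.1
```

```bash
python3 - <<'E'
from h import *
o=bot.get_obs();print(o['eef_pos'].round(4),o['contact_force'].round(2),np.degrees(-2*np.arctan2(o['tool_rot'][1],o['tool_rot'][2])))
out=[]
for n,(a,b,e,f) in(("scene",(220,150,320,250)),("top",(320,110,420,210))):
    p,d=bot.read_camera(n); out.append(cv2.resize(p[b:f,a:e],(390,390),interpolation=2))
cv2.imwrite("pics/ins.png",np.hstack(out)[:,:,::-1])
E
```

```text
[ 0.5863 -0.1761  0.102 ] [-0.63  0.08 -2.3 ] 8.94489891260247
```

View pics/ins.png

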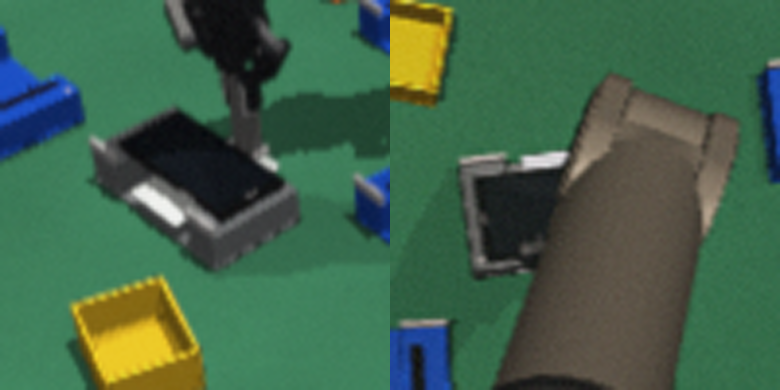

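The blade tip shows behind the handset, centred in the slot at (160,205) in the left half, and the handset hasn't moved. Raising slowly through contact.

Request:
{"fn": "servo_tool", "kwargs": {
  "motion": [
    [[0,0,0,0.1,0],[0,0,0,0.1,0],[0,0,0,0.1,0],[0,0,0,0.06,0],[0,0,0,0.05,0],[0,0,0,0.05,0],[0,0,0,0.05,0],[0,0,0,0.05,0],[0,0,0,0.08,0],[0,0,0,0.1,0],[0,0,0,0.1,0],[0,0,0,0,0],[0,0,0,0,0]]
  ]
}}

```text
t: 10.25
eef_pos: [0.587, -0.1759, 0.1359]
tool_rot: [0.0, -0.078, 0.997, -0.0]
contact_force: [0.2, 0.3, -4.1]
gripper_width: 0.199
grasp_force: 87.9
```

```bash
cat > lev.py <<'E'
from h import *
import sys
o=bot.get_obs();print(o['t'],o['eef_pos'].round(4),o['contact_force'].round(2),o['torque'].round(3),o['tool_rot'].round(4),abs(o['joint_vel']).max().round(4))
out=[]
for n,(a,b,e,f) in(("scene",(200,110,320,230)),("top",(320,90,440,210))):
    p,d=bot.read_camera(n);W=world(n,d);v,u=np.mgrid[:400,:640]
    c=((p.max(2)<60)&(W[...,2]>.055)&(W[...,2]<o['eef_pos'][2]-.04)&(np.hypot(W[...,0]-.643,W[...,1]+.166)<.1)).astype(np.uint8)
    c=cv2.morphologyEx(c,2,np.ones((5,5),np.uint8))>0
    P=W[c]
    if len(P)>40:
        m=P.mean(0);k=np.linalg.lstsq(np.c_[P[:,:2]-m[:2],np.ones(len(P))],P[:,2],rcond=None)[0]
        print(n,len(P),"slope deg",np.degrees(k[:2]).round(2),"mean",m.round(4))
    out.append(cv2.resize(p[b:f,a:e],(390,390),interpolation=2))
cv2.imwrite("pics/%s.png"%sys.argv[1],np.hstack(out)[:,:,::-1])
E
python3 lev.py lift1
```

```text
10.25 [ 0.587  -0.1759  0.1359] [ 0.2   0.32 -4.14] [-0.025  0.171 -0.021] [ 1.000e-04 -7.820e-02  9.969e-01 -0.000e+00] 0.0057
scene 560 slope deg [-0.65 -0.46] mean [ 0.644  -0.1554  0.0669]
top 341 slope deg [ 0.02 -0.27] mean [ 0.6396 -0.1165  0.0671]
```

Handset is up about 17 mm and level, with about 1.9 N added load. Continuing gently.

Request:
{"fn": "servo_tool", "kwargs": {
  "motion": [
    [[0,0,0,0.05,0],[0,0,0,0.1,0],[0,0,0,0.2,0],[0,0,0,0.25,0],[0,0,0,0.25,0],[0,0,0,0.25,0],[0,0,0,0.25,0],[0,0,0,0.25,0],[0,0,0,0.25,0],[0,0,0,0.25,0],[0,0,0,0.25,0],[0,0,0,0.2,0],[0,0,0,0.1,0],[0,0,0,0.05,0],[0,0,0,0,0],[0,0,0,0,0],[0,0,0,0,0],[0,0,0,0,0],[0,0,0,0,0]]
  ]
}}

```text
t: 12.25
eef_pos: [0.5868, -0.1759, 0.2435]
tool_rot: [-0.0, -0.078, 0.997, 0.0]
contact_force: [-0.7, -0.6, -3.9]
gripper_width: 0.198
grasp_force: 87.9
```

```bash
python3 lev.py lift2
```

```text
12.25 [ 0.5868 -0.1759  0.2435] [-0.72 -0.6  -3.95] [-0.002  0.155 -0.003] [-2.000e-04 -7.820e-02  9.969e-01  1.000e-04] 0.0011
scene 571 slope deg [-0.29 -0.27] mean [ 0.6434 -0.1575  0.1745]
top 440 slope deg [-0.15  0.11] mean [ 0.6413 -0.1207  0.1749]
```

View pics/lift2.png

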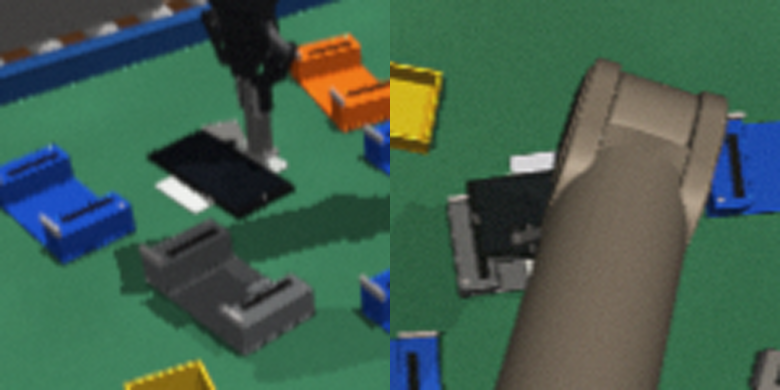

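The handset rests level across the blade at (220,172), clear of the stand. Its top is at 0.1747 m, so its underside is at about 0.165 m, a rise of about 12.5 cm. The arm is still, so I'm handing in.

```bash
python3 -c "
from station import bot
print(bot.hand_in())"
```

```text
the job is handed in; nothing more can be done
None
```

Handed in at about 12 s: the handset is held level (within about 0.3°) and still on the lifter's blade, about 12.5 cm above where it lay, and nothing but the lifter and handset was moved.

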